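# Hold a slide panel up over the light pad for viewing

### The job

Draw the slide panel with the orange tab out of the rack and hold it up by its tab over the middle of the light pad, a good 10 cm clear of the desk. Turn it, tab end up, so that its white front looks up and away from the robot to the person across the desk, square with the pad and leaning back about 45 degrees. Finish still holding it there, steady, and leave the other panels, the loupe and the slide box where they are.

Things in the scene. Friction and masses are not known exactly. Their poses are not given: they have to be found in the camera images.
- orange_panel: rigid plate 110 mm wide (own x), 8 thick (y), 100 tall (z) with an orange grip tab 50 wide, 10 thick, 36 tall on its top edge; 0.08-0.17 kg. Origin: middle of the bottom edge. +y points out of the white front (four film windows, orange stripe); the back is black. At first upright in one of the rack's slots, bottom 8 mm above the desk, front to the robot's left (+y, within 30 deg)
- orange_tab (a point): middle of the orange tab, the place to grip, pinching its 10 mm thickness along the panel's y: 118 mm above the bottom edge, 18 mm below the tab's top; same axes as the panel
- orange_middle (a point): centre of the orange panel's plate, 50 mm above the bottom edge; same axes as the panel
- orange_gaze (a point): imaginary point 300 mm straight out in front of the centre of the white front, showing where the front looks; same axes as the panel
- rack: fixed grey rack, base 150 (own x) by 190 mm (own y), 8 thick; three slots along its x at y = -65, 0, +65 mm, each 12 wide, 114 long, 37 deep, walls up to 45 mm above the desk; origin: centre of its underside. Panels in it have their tab tops 144 mm above the desk. On the left or right half of the desk, turned up to 30 degrees
- light_pad: fixed flat light pad with a glowing white top, 160 mm (own x) by 220 mm (own y), 12 mm thick, lying on the other half of the desk; origin: centre of its underside; its +x points away from the robot to the far side of the desk, within 15 degrees
- blue_panel: bystander: a like panel with a blue tab, standing in another slot of the rack
- green_panel: bystander: a like panel with a green tab, standing in another slot of the rack
- loupe: bystander: black loupe, 44 mm across, 48 mm tall, standing near the middle of the desk; origin: centre of its underside
- slide_box: bystander: open yellow box of slides, 62 by 130 mm, 55 mm tall, at the far side; origin: centre of its underside

How it is judged:
By the outcome, as a careful person would: the job done as asked, in the order asked, and still so for the second after the job is handed in, while the arm keeps its last pose, push and grip.
It also fails if it takes over 48 s, if anything falls off the work surface, if the arm or the gripper's body presses on something with over 40 N, if the wrist force passes 120 N, or if a joint passes its speed limit or range.

### The arm

A 6-joint arm with a two-finger parallel gripper is mounted at the origin on the work surface. World frame = base frame: x ahead of the robot, y to its left, z up, the work surface at z = 0. Lengths are in m, angles in rad, forces in N, time in s.
With the tool pointing down it reaches from about 0.35 to 0.775 m from the base axis. Payload 5.5 kg.
Tool frame: the origin (TCP) lies midway between the tips of the shut fingers; the grasp point (between the pads) lies 19 mm behind it; z points along the fingers, y is the direction in which the jaws open and shut (so a half turn about z gives the same grasp; the last joint's range is limited). The gripper opens to 85 mm and grips with 20 to 120 N. Pads are 22 mm wide; open, the fingers measure 114 mm over their backs; the gripper's body (76 mm by 85 mm) begins 54 mm behind the grasp point. The pads swing forward as they close: fully open they stand 13 mm farther back than shut.
Start: joints at [-0.14, 0.313, 0.046, 1.304, 0, 1.431], TCP at [0.575, -0, 0.231] pointing down, gripper open.
Joint ranges: [-2.76, 2.76], [-0.86, 1.69], [-1.03, 1.26], [-2.2, 2.34], [-1.47, 1.5], [-3.14, 3.14]. Speed limits (rad/s): [2.57, 2.57, 3.14, 3.14, 3.14, 3.14].

### API

Orientations are given as a unit quaternion [x, y, z, w].
In Python, from station import bot gives the robot as it stands. The module is installed in compiled form; this text tells all that it offers.
- The arm moves only by the tool apply_moves, never from a script. Its argument "plan" is a list of rows, each a list of 6 numbers: the shift along the world's x, y, z in cm, then the turn, a rotation vector about the world's x, y, z in degrees. A call has 1 to 20 rows; each row shifts and turns the pose as measured when the row begins; what a row does not reach is not made up. A row lasts 1/10 s, in which the tool goes at most 50 mm and 8.59 degrees, less where a joint would pass 70% of its speed; a pose out of reach is approached as far as the arm can. A call is refused whole if a number of a shift passes 5 or a number of a turn 8.59, either way. A call with a gripper value outside its range is refused whole. "claw" is the opening, from 0 (shut) to 1 (fully open), set as the call begins (left out, the last holds). The fingers move at their own pace and stop on an object; "squeeze" is the grip in N (left out, the last holds). Time passes only in rows, so rows that do not move let the fingers close. It gives the time, the measured TCP pose, the force and the opening at its end, in the units of the state.
- bot.sense(): the state, without advancing time (a new reading comes with each control period).
- bot.capture(name): name is "scene" or "side" or "wrist"; returns (picture, depth): 400x640x3 uint8, red, green, blue; 400x640 float32, m along the optical axis (not along the pixel's ray), 0 where there is no reading.
- bot.calibration(name): a dict with "fovy" (degrees; the focal length in pixels is half the picture's height over the tangent of half this angle, whatever the lens; pixels are square), "cx", "cy" (the principal point, pixels), "T" (4x4, takes a point from camera to world coordinates); the wrist camera has in their place "T_tool_cam" (4x4, takes a point from camera to tool coordinates, whose origin is the TCP and whose axes are the flange's). Camera axes: x right, y down, z forward; pixel columns grow to the right and rows downward; lengths in m; the calibration is good to about 2 mm. A picture is of the moment at which its call begins: read the wrist's pose just before it. calibration takes no time and is no camera call.
- bot.finish_job(): hands the job in, once; it reports no verdict.
The state is a dict: "t": time; "q": joint angles; "dq": joint speeds; "effort": joint torques, N m; "ee_pos": TCP position; "tool_rot": TCP orientation; "force": force on the tool from outside, world axes, zero at the start; "ft_torque": the same for the moment, N m; "grip_width": finger opening in m.
Only numpy, scipy, OpenCV 4.12 (cv2) and the standard library are available. Lean on these libraries where they do the work, as an engineer would, in place of code of your own. Each camera call takes 0.05 s, during which the arm holds its last target.

## Working session

There is one attempt and no reset: what is moved stays moved. The work goes in short steps, Python scripts to look and compute and a tool call to move; the robot and the scene stay as the last step left them, time stands still between calls to the robot, and variables do not carry over. Pictures are saved under pics/ and viewed, and the job is handed in when it is done.

Besides the shell and the picture viewer there is one more tool, called after "Request:" by a JSON object that holds its "name" and its "arguments". apply_moves: Moves the arm, as the interface text tells. Its arguments: {"type":"object","properties":{"plan":{"type":"array"},"claw":{"type":"number"},"squeeze":{"type":"number"}},"required":["plan"]}

```bash
mkdir -p pics
python3 - <<'E'
from station import bot
import cv2,numpy as np
s=bot.sense();print(s)
for n in("scene","side"):
    p,d=bot.capture(n);np.savez(n,p=p,d=d);cv2.imwrite(f"pics/{n}0.png",p[...,::-1]);print(n,bot.calibration(n))
print(bot.calibration("wrist"))
E
```

```text
{'t': 0.0, 'q': array([-1.39618376e-01,  3.14020466e-01,  4.49852288e-02,  1.30362193e+00,
        5.52226508e-06,  1.43118593e+00]), 'dq': array([ 3.65967089e-04,  9.48659300e-04,  2.02562803e-03,  9.41523016e-04,
        1.45681482e-04, -9.03509810e-05]), 'effort': array([-2.90074182e-03, -4.80629075e+01,  2.98531097e+01,  1.95313990e-02,
       -3.83516899e-04, -4.27451073e-05]), 'ee_pos': array([5.74482649e-01, 5.41841510e-05, 2.30400030e-01]), 'tool_rot': array([ 7.07109297e-01,  7.07103653e-01, -5.57744070e-04, -7.44720908e-04]), 'force': array([-0.47319681,  0.47909398, -0.68992681]), 'ft_torque': array([-0.05226094, -0.01659912,  0.01197436]), 'grip_width': 0.08529112987036506}
scene {'fovy': 42.293651212931785, 'cx': 320.50160614049156, 'cy': 197.04027065738245, 'T': array([[ 0.49846449,  0.55005296, -0.6700559 ,  1.41988591],
       [ 0.86679238, -0.30349349,  0.39568001, -0.38704777],
       [ 0.01428736, -0.77803178, -0.62806244,  0.83078164],
       [ 0.        ,  0.        ,  0.        ,  1.        ]])}
side {'fovy': 45.526496121810254, 'cx': 325.14994885040625, 'cy': 204.3818758522301, 'T': array([[-0.85853799, -0.31692022,  0.40308076,  0.20362954],
       [-0.51224156,  0.49512027, -0.70175815,  0.7704365 ],
       [ 0.02282789, -0.80896075, -0.58741926,  0.67355635],
       [ 0.        ,  0.        ,  0.        ,  1.        ]])}
{'fovy': 63.5013652193069, 'cx': 318.11684818991597, 'cy': 205.81764209554527, 'T_tool_cam': array([[-3.93854477e-04, -9.54342352e-01, -2.98714780e-01,
         7.70449872e-02],
       [ 9.99999827e-01, -5.06228711e-04,  2.98817120e-04,
        -6.47648307e-04],
       [-4.36391832e-04, -2.98714611e-01,  9.54342387e-01,
        -1.43007564e-01],
       [ 0.00000000e+00,  0.00000000e+00,  0.00000000e+00,
         1.00000000e+00]])}
```

View pics/scene0.png

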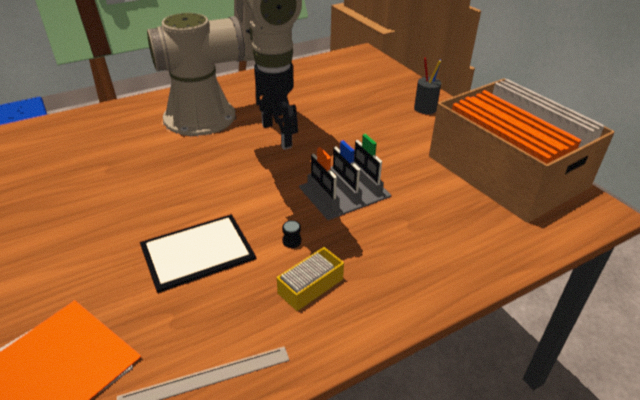

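View pics/side0.png

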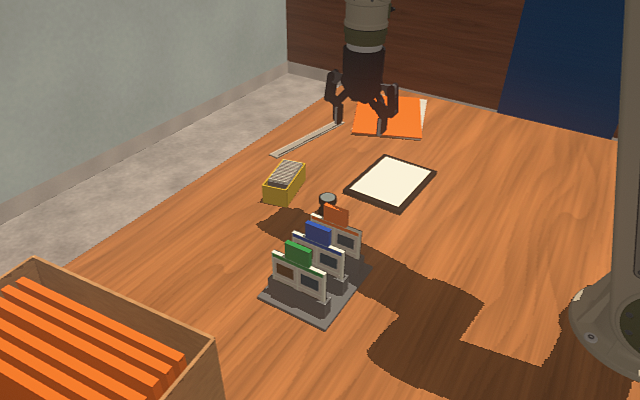

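```bash
cat > h.py <<'E'
import numpy as np,cv2
from station import bot
def cloud(n,p,d,T=None):
    c=bot.calibration(n);f=200/np.tan(np.radians(c['fovy']/2))
    v,u=np.mgrid[:400,:640]
    X=np.stack([(u-c['cx'])*d/f,(v-c['cy'])*d/f,d],-1)
    T=c['T'] if T is None else T
    W=X@T[:3,:3].T+T[:3,3];W[d<=0]=np.nan
    return W
def load(n):
    z=np.load(n+'.npz');return z['p'],z['d']
E
python3 - <<'E'
from h import *
for n in("scene","side"):
    p,d=load(n);W=cloud(n,p,d)
    hsv=cv2.cvtColor(p,cv2.COLOR_RGB2HSV);z=W[...,2];x,y=W[...,0],W[...,1]
    reg=(x>.3)&(x<.95)&(abs(y)<.5)
    print(n,'desk z',np.nanmedian(z[reg]))
    H,S,V=[hsv[...,i].astype(int) for i in range(3)]
    for nm,m in dict(orange=(H<14)&(S>170)&(z>.113)&(z<.16),blue=(H>105)&(H<125)&(S>150)&(z>.113)&(z<.16),green=(H>45)&(H<85)&(S>120)&(z>.113)&(z<.16),pad=(S<60)&(V>180)&(z<.03)&(z>-.01),box=(H>22)&(H<34)&(S>150)&(z>.02)&(z<.08),tabtop=(H<14)&(S>170)&(z>.140)&(z<.15)).items():
        m=m&reg;P=W[m]
        if len(P)<5: print(nm,len(P));continue
        r=cv2.minAreaRect(P[:,:2].astype(np.float32)*1000)
        print(nm,len(P),P.mean(0).round(4),'z',np.percentile(P[:,2],[2,98]).round(4),'rect mm',np.round(r[0],1),np.round(r[1],1),round(r[2],1))
        print('  corners',cv2.boxPoints(r).round(0).tolist())
E
```

```text
scene desk z 0.000806272613386283
orange 197 [0.5512 0.139  0.1324] z [0.1145 0.1454] rect mm [525.  309.5] [ 53.4 372.4] 7.6
  corners [[474.0, 490.0], [523.0, 121.0], [576.0, 128.0], [527.0, 498.0]]
blue 184 [0.5535 0.1962 0.1318] z [0.1133 0.1461] rect mm [548.8 197.2] [51. 13.] 3.3
  corners [[523.0, 202.0], [524.0, 189.0], [575.0, 192.0], [574.0, 205.0]]
green 176 [0.5513 0.261  0.1324] z [0.1135 0.1461] rect mm [549.9 263.2] [12.9 51.4] 89.6
  corners [[524.0, 257.0], [576.0, 257.0], [576.0, 270.0], [524.0, 270.0]]
pad 4988 [ 0.658  -0.232   0.0103] z [0.0018 0.0157] rect mm [ 568.6 -115.4] [366.2 840.5] 51.6
  corners [[125.0, 2.0], [785.0, -520.0], [1012.0, -233.0], [353.0, 289.0]]
box 96 [ 0.7833 -0.0418  0.0403] z [0.0222 0.0529] rect mm [689.3  65.6] [120. 413.] 42.1
  corners [[506.0, 179.0], [783.0, -128.0], [872.0, -47.0], [595.0, 259.0]]
tabtop 62 [0.5487 0.1332 0.1437] z [0.1402 0.1465] rect mm [547.2 133.1] [51.3  9.9] 0.7
  corners [[522.0, 138.0], [522.0, 128.0], [573.0, 128.0], [573.0, 138.0]]
side desk z 0.0003412590190013387
orange 394 [0.5432 0.1382 0.1315] z [
[... 260 characters left out ...]
[569.0, 204.0], [519.0, 205.0]]
green 176 [0.544  0.2661 0.1371] z [0.1135 0.1454] rect mm [544.6 264.7] [50.5 12. ] 0.2
  corners [[519.0, 271.0], [519.0, 259.0], [570.0, 259.0], [570.0, 271.0]]
pad 2338 [ 0.6017 -0.2072  0.0113] z [0.0018 0.0148] rect mm [ 694.7 -252.6] [268.6 411.4] 80.5
  corners [[470.0, -351.0], [875.0, -419.0], [920.0, -154.0], [514.0, -86.0]]
box 6 [ 0.7914 -0.0243  0.0491] z [0.0479 0.0501] rect mm [791.8 -34.1] [135.9  19.8] 77.7
  corners [[768.0, -98.0], [787.0, -103.0], [816.0, 30.0], [797.0, 34.0]]
tabtop 116 [0.5439 0.1361 0.1431] z [0.1402 0.1453] rect mm [544.8 135.3] [12.5 50.5] 89.3
  corners [[519.0, 129.0], [570.0, 129.0], [570.0, 141.0], [520.0, 142.0]]
```

Run:
```python
from h import *
for n,seed in(("scene",(198,250)),("side",(390,180))):
    p,d=load(n);W=cloud(n,p,d);c=bot.calibration(n);f=200/np.tan(np.radians(c['fovy']/2))
    hsv=cv2.cvtColor(p,cv2.COLOR_RGB2HSV)
    for nm,m,h in(('white',(hsv[...,1]<70)&(hsv[...,2]>170),.012),('dark',((hsv[...,2]<75)|((hsv[...,1]<70)&(hsv[...,2]>170))),.012)):
        if nm=='dark': # dark frame+white component containing seed
            pass
        k,l=cv2.connectedComponents(m.astype(np.uint8),connectivity=4);mm=(l==l[seed[1],seed[0]])
        cs,_=cv2.findContours(mm.astype(np.uint8),cv2.RETR_EXTERNAL,cv2.CHAIN_APPROX_NONE)
        q=max(cs,key=len)[:,0].astype(float)
        r=np.c_[(q[:,0]-c['cx'])/f,(q[:,1]-c['cy'])/f,np.ones(len(q))]@c['T'][:3,:3].T
        o=c['T'][:3,3];P=o+r*((h-o[2])/r[:,2])[:,None]
        R=cv2.minAreaRect(P[:,:2].astype(np.float32)*1000);print(n,nm,mm.sum(),np.round(R[0],1),np.round(R[1],1),round(R[2],2),'z',np.nanmedian(W[mm][:,2]))
    # yaw of white front faces / panels
    z=W[...,2];x,y=W[...,0],W[...,1]
    for y0 in(.135,.199,.264):
        m=(z>.055)&(z<.143)&(abs(y-y0)<.016)&(x>.45)&(x<.65)
        P=W[m];A=np.c_[P[:,0]-.545,P[:,2]-.1,np.ones(len(P))]
        w=np.ones(len(P),bool)
        for _ in range(8):
            s=np.linalg.lstsq(A[w],P[w,1],rcond=None)[0];e=P[:,1]-A@s;w=abs(e)<.004
        print(n,y0,w.sum(),len(P),'dy/dx deg',np.degrees(s[0]).round(2),'dy/dz',np.degrees(s[1]).round(2),s[2].round(4),'x',np.percentile(P[:,0],[1,99]).round(4))
```

```text
scene white 3783 [ 569.6 -204.1] [195.5 136.4] 87.44 z 0.012644526588426352
scene dark 4968 [ 577.2 -205.3] [217.6 166.4] 87.28 z 0.01241558819021904
scene 0.135 594 665 dy/dx deg 0.43 dy/dz 0.1 0.13 x [0.4939 0.603 ]
scene 0.199 624 697 dy/dx deg 0.05 dy/dz 0.06 0.195 x [0.4927 0.6035]
scene 0.264 643 716 dy/dx deg 0.05 dy/dz -0.07 0.2599 x [0.4935 0.6036]
side white 2170 [ 571.2 -205.5] [194.6 134.4] 87.42 z 0.012248069953175844
side dark 2388 [ 574.7 -192.3] [221.3 147.6] 87.24 z 0.012156157437056114
side 0.135 1133 1237 dy/dx deg 0.14 dy/dz -0.02 0.1388 x [0.4897 0.5961]
side 0.199 1281 1396 dy/dx deg 0.18 dy/dz -0.12 0.2038 x [0.4894 0.5971]
side 0.264 1589 1704 dy/dx deg 0.24 dy/dz -0.13 0.2688 x [0.4898 0.5979]
```

Request:
{"name": "apply_moves", "arguments": {"plan": [[-0.3,1.3,0,0,0,8.5],[-0.3,1.3,0,0,0,8.5],[-0.3,1.3,0,0,0,8.5],[-0.3,1.3,0,0,0,8.5],[-0.3,1.3,0,0,0,8.5],[-0.3,1.3,0,0,0,8.5],[-0.3,1.3,0,0,0,8.5],[-0.3,1.3,0,0,0,8.5],[-0.3,1.3,0,0,0,8.5],[-0.2,1.3,0,0,0,8.5],[0,0.5,0,0,0,5],[0,0,0,0,0,0]], "claw": 0.5, "squeeze": 60}}

```text
t: 1.3
ee_pos: [0.5401, 0.1396, 0.2237]
tool_rot: [-0.014, 1.0, -0.004, -0.005]
force: [0.0, -0.3, 1.0]
grip_width: 0.0428
```

```bash
cat >> h.py <<'E'
from scipy.spatial.transform import Rotation as Ro
def st():
    s=bot.sense();R=Ro.from_quat(s['tool_rot']).as_matrix()
    print('t',s['t'],'p',s['ee_pos'].round(4),'q',s['q'].round(3),'F',s['force'].round(1),'w',s['grip_width'].round(4));print(R.round(3));return s,R
E
python3 - <<'E'
from h import *
s,R=st()
p,d=bot.capture('wrist');cv2.imwrite('pics/w1.png',p[...,::-1])
T=np.eye(4);T[:3,:3]=R;T[:3,3]=s['ee_pos'];T=T@bot.calibration('wrist')['T_tool_cam']
W=cloud('wrist',p,d,T);hsv=cv2.cvtColor(p,cv2.COLOR_RGB2HSV)
m=(hsv[...,0]<14)&(hsv[...,1]>170)&(W[...,2]>.137)&(W[...,2]<.15)
P=W[m];r=cv2.minAreaRect(P[:,:2].astype(np.float32)*1000);print(len(P),P.mean(0),r)
E
```

```text
Traceback (most recent call last):
  File "h.py", line 15, in st
    print('t',s['t'],'p',s['ee_pos'].round(4),'q',s['q'].round(3),'F',s['force'].round(1),'w',s['grip_width'].round(4));print(R.round(3));return s,R
                                                                                              ^^^^^^^^^^^^^^^^^^^^^
AttributeError: 'float' object has no attribute 'round'
```

```bash
sed -i "s/s\['grip_width'\].round(4)/round(s['grip_width'],4)/" h.py
python3 - <<'E'
from h import *
s,R=st()
p,d=bot.capture('wrist');cv2.imwrite('pics/w1.png',p[...,::-1])
T=np.eye(4);T[:3,:3]=R;T[:3,3]=s['ee_pos'];T=T@bot.calibration('wrist')['T_tool_cam']
W=cloud('wrist',p,d,T);hsv=cv2.cvtColor(p,cv2.COLOR_RGB2HSV)
m=(hsv[...,0]<14)&(hsv[...,1]>170)&(W[...,2]>.137)&(W[...,2]<.15)
P=W[m];print(len(P));
if len(P): r=cv2.minAreaRect(P[:,:2].astype(np.float32)*1000);print(len(P),P.mean(0),r)
E
```

```text
t 1.3 p [0.5401 0.1396 0.2237] q [ 0.113  0.292 -0.002  1.288 -0.008  0.085] F [ 0.  -0.3  1. ] w 0.0428
[[-1.    -0.028 -0.01 ]
 [-0.028  1.    -0.009]
 [ 0.01  -0.009 -1.   ]]
438
438 [0.5483472  0.13436343 0.14410024] ((544.2850952148438, 134.05221557617188), (9.237212181091309, 49.67070770263672), 88.37153625488281)
```

View pics/w1.png

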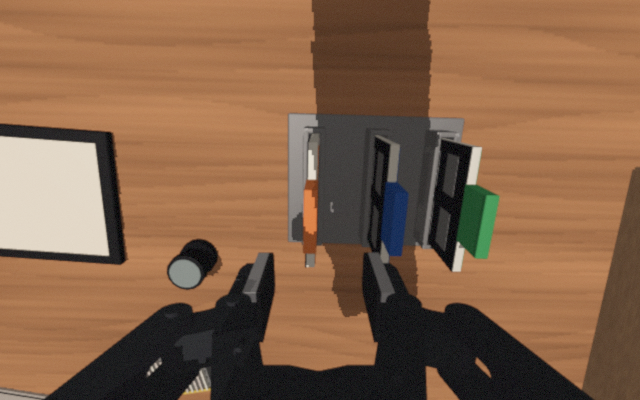

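Request:
{"name": "apply_moves", "arguments": {"plan": [[0.3,-0.4,0,0.5,-0.6,-1.4],[0.2,-0.1,0,0,0,0],[0,0,-1.5,0,0,0],[0,0,-1.5,0,0,0],[0,0,0,0,0,0]]}}

```text
t: 1.85
ee_pos: [0.5465, 0.1313, 0.193]
tool_rot: [0.005, 1.0, 0.0, 0.001]
force: [0.2, 0.1, 0.2]
grip_width: 0.0427
```

Run:
```python
from h import *
s,R=st()
```

```text
t 1.85 p [0.5465 0.1313 0.193 ] q [ 0.093  0.3   -0.067  1.202  0.     0.104] F [0.2 0.1 0.2] w 0.0427
[[-1.     0.011  0.003]
 [ 0.011  1.     0.   ]
 [-0.003  0.    -1.   ]]
```

Request:
{"name": "apply_moves", "arguments": {"plan": [[-0.1,0.3,-0.5,0,0,0.6],[0,0,-1.5,0,0,0],[0,0,-1.5,0,0,0],[0,0,-1.5,0,0,0],[0,0,-1.0,0,0,0],[0,0,-1.0,0,0,0],[0,0,0,0,0,0]]}}

```text
t: 2.55
ee_pos: [0.548, 0.1336, 0.1238]
tool_rot: [0.002, 1.0, 0.001, 0.004]
force: [-0.7, -0.6, 0.2]
grip_width: 0.0428
```

Run:
```python
from h import *
s,R=st()
p,d=bot.capture('wrist');cv2.imwrite('pics/w2.png',p[...,::-1])
```

```text
t 2.55 p [0.548  0.1336 0.1238] q [ 9.700e-02  3.390e-01 -1.870e-01  1.036e+00  1.000e-03  1.000e-01] F [-0.7 -0.6  0.2] w 0.0428
[[-1.     0.003  0.008]
 [ 0.003  1.     0.001]
 [-0.008  0.001 -1.   ]]
```

View pics/w2.png

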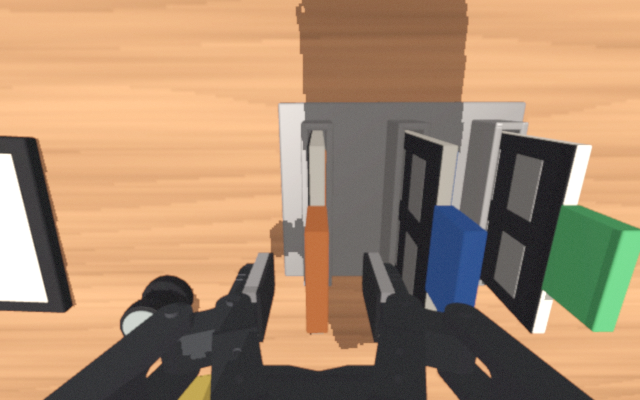

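Run:
```python
from h import *
s,R=st()
p,d=bot.capture('wrist')
T=np.eye(4);T[:3,:3]=R;T[:3,3]=s['ee_pos'];T=T@bot.calibration('wrist')['T_tool_cam']
W=cloud('wrist',p,d,T)
for px in [(380,280),(395,310),(420,320),(440,315),(470,330),(520,360),(560,390),(265,270),(460,240),(317,290)]:
    print(px,d[px[1],px[0]],W[px[1],px[0]].round(3), p[px[1],px[0]])
```

```text
t 2.6 p [0.5485 0.1337 0.1246] q [ 9.600e-02  3.390e-01 -1.860e-01  1.037e+00  1.000e-03  1.000e-01] F [ 0.6  0.1 -0. ] w 0.0424
[[-1.     0.003  0.01 ]
 [ 0.003  1.     0.002]
 [-0.01   0.002 -1.   ]]
(380, 280) 0.12533495 [0.536 0.158 0.157] [136 132 130]
(395, 310) 0.10648534 [0.536 0.16  0.176] [47 45 49]
(420, 320) 0.101141356 [0.535 0.166 0.182] [45 45 48]
(440, 315) 0.111837655 [0.541 0.176 0.172] [49 48 51]
(470, 330) 0.096450046 [0.535 0.18  0.187] [45 44 47]
(520, 360) 0.084857866 [0.535 0.187 0.199] [43 43 45]
(560, 390) 0.076670505 [0.535 0.192 0.208] [47 46 49]
(265, 270) 0.13348795 [0.536 0.112 0.148] [46 47 49]
(460, 240) 0.13570276 [0.526 0.194 0.142] [ 42  71 126]
(317, 290) 0.14042033 [0.548 0.134 0.145] [195 116  67]
```

Request:
{"name": "apply_moves", "arguments": {"plan": [[-0.3,0.05,-0.8,0,0.6,0],[0,0,-0.8,0,0,0],[0,0,0,0,0,0]]}}

```text
t: 2.95
ee_pos: [0.547, 0.1344, 0.1097]
tool_rot: [0.002, 1.0, 0.001, 0.001]
force: [0.3, 0.1, 0.1]
grip_width: 0.0425
```

Request:
{"name": "apply_moves", "arguments": {"plan": [[0,0,0,0,0,0],[0,0,0,0,0,0],[0,0,0,0,0,0],[0,0,0,0,0,0],[0,0,0,0,0,0]], "claw": 0, "squeeze": 50}}

```text
t: 3.45
ee_pos: [0.5469, 0.1344, 0.1097]
tool_rot: [0.002, 1.0, 0.001, 0.001]
force: [-0.1, -0.5, -1.5]
grip_width: 0.0094
```

Run:
```python
from h import *
s,R=st()
```

```text
t 3.45 p [0.5469 0.1344 0.1097] q [ 0.097  0.353 -0.204  1.011  0.002  0.101] F [-0.1 -0.5 -1.5] w 0.0094
[[-1.     0.003  0.002]
 [ 0.003  1.     0.002]
 [-0.002  0.002 -1.   ]]
```

Request:
{"name": "apply_moves", "arguments": {"plan": [[0,0,0.5,0,0,0],[0,0,0.8,0,0,0],[0,0,1,0,0,0],[0,0,1,0,0,0],[0,0,1,0,0,0],[0,0,1,0,0,0],[0,0,1.5,0,0,0],[0,0,1.5,0,0,0],[0,0,2,0,0,0],[0,0,2,0,0,0],[0,0,2,0,0,0],[0,0,2,0,0,0],[0,0,1,0,0,0],[0,0,0,0,0,0]], "squeeze": 70}}

```text
t: 4.85
ee_pos: [0.5462, 0.1345, 0.2989]
tool_rot: [0.002, 1.0, 0.001, 0.004]
force: [0.2, -0.4, -2.1]
grip_width: 0.009
```

Run:
```python
from h import *
s,R=st()
for n in("scene","side"):
    p,d=bot.capture(n);np.savez(n+'1',p=p,d=d);cv2.imwrite(f"pics/{n}1.png",p[...,::-1])
```

```text
t 4.85 p [0.5462 0.1345 0.2989] q [0.098 0.274 0.156 1.445 0.002 0.101] F [ 0.2 -0.4 -2.1] w 0.009
[[-1.     0.003  0.008]
 [ 0.003  1.     0.003]
 [-0.008  0.003 -1.   ]]
```

View pics/side1.png

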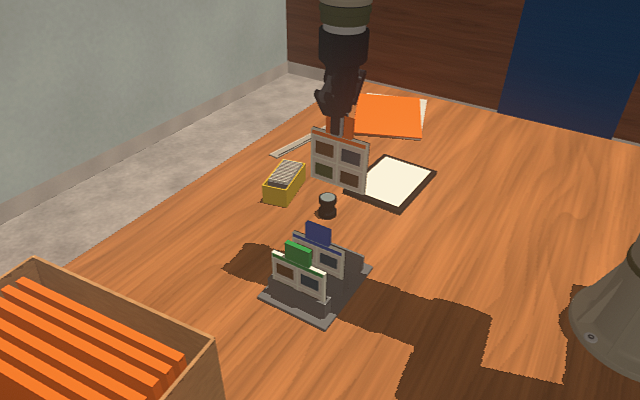

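Request:
{"name": "apply_moves", "arguments": {"plan": [[0,-1.5,0,0,0,-5],[0,-3,0,0,0,-8],[0,-3,0,0,0,-8],[0,-3,0,0,0,-8],[0,-3,0,0,0,-8],[0,-3,0,0,0,-8],[0,-3,0,0,0,-8],[0,-3,0,0,0,-8],[0,-3,0,0,0,-8],[0,-3,0,0,0,-8],[0,-3,0,0,0,-8],[0,-1,0,0,0,-4],[0,0,0,0,0,0]]}}

```text
t: 6.25
ee_pos: [0.5359, -0.2005, 0.2762]
tool_rot: [0.724, 0.69, 0.001, -0.012]
force: [-0.5, 0.5, -1.3]
grip_width: 0.0095
```

```bash
cat > tgt.py <<'E'
from h import *
s,R=st()
psi=np.radians(-2.6);c=np.sqrt(.5)
y=np.array([c*np.cos(psi),c*np.sin(psi),c]);z=np.array([-c*np.cos(psi),-c*np.sin(psi),c]);x=np.cross(y,z)
Rt=np.c_[-x,y,-z];M=np.array([.571,-.204,.175])
P=M+.0517*z
print('shift cm',((P-s['ee_pos'])*100).round(2),'rot deg',np.degrees(Ro.from_matrix(Rt@R.T).as_rotvec()).round(2))
E
python3 tgt.py
```

```text
t 6.25 p [ 0.5359 -0.2005  0.2762] q [-0.503  0.32   0.164  1.438  0.009  1.115] F [-0.5  0.5 -1.3] w 0.0095
[[ 0.048  0.999 -0.016]
 [ 0.999 -0.047  0.019]
 [ 0.018 -0.017 -1.   ]]
shift cm [-0.15 -0.19 -6.46] rot deg [ -3.1  -45.86  -0.29]
```

Request:
{"name": "apply_moves", "arguments": {"plan": [[0,0,0,-0.3,-4,0],[0,0,0,-0.5,-7,0],[0,0,0,-0.5,-7,0],[0,0,0,-0.5,-7,0],[0,0,0,-0.5,-7,0],[0,0,0,-0.4,-6,0],[0,0,0,-0.3,-4,0],[0,0,0,0,-2,0],[0,0,0,0,0,0]]}}

```text
t: 7.15
ee_pos: [0.5299, -0.1877, 0.2611]
tool_rot: [0.662, 0.651, 0.259, 0.267]
force: [0.8, 0.3, -1.8]
grip_width: 0.0088
```

```bash
python3 tgt.py
```

```text
t 7.15 p [ 0.5299 -0.1877  0.2611] q [-0.734 -0.206 -0.71   0.44   0.468  1.008] F [ 0.8  0.3 -1.8] w 0.0088
[[ 0.018  0.723  0.691]
 [ 1.    -0.01  -0.016]
 [-0.004  0.691 -0.723]]
shift cm [ 0.46 -1.47 -4.95] rot deg [ 0.22 -1.28 -1.56]
```

Request:
{"name": "apply_moves", "arguments": {"plan": [[0.2,-0.7,-1,0.1,-0.6,-0.8],[0.2,-0.6,-1.3,0.1,-0.4,-0.6],[0,0,-1.3,0,0,0],[0,0,-1,0,0,0],[0,0,0,0,0,0]]}}

```text
t: 7.65
ee_pos: [0.5331, -0.1967, 0.2112]
tool_rot: [0.666, 0.644, 0.261, 0.271]
force: [-1.1, -0.2, -1.0]
grip_width: 0.0091
```

```bash
python3 tgt.py;  python3 - <<'E'
from h import *
for n in("scene","side"):
    p,d=bot.capture(n);np.savez(n+'2',p=p,d=d);cv2.imwrite(f"pics/{n}2.png",p[...,::-1])
E
```

```text
t 7.65 p [ 0.5331 -0.1967  0.2112] q [-0.744 -0.145 -0.805  0.273  0.47   1.02 ] F [-1.1 -0.2 -1. ] w 0.0091
[[ 0.035  0.716  0.697]
 [ 0.999 -0.024 -0.025]
 [-0.001  0.698 -0.716]]
shift cm [ 0.14 -0.57  0.04] rot deg [ 0.05 -0.75 -0.59]
```

View pics/scene2.png

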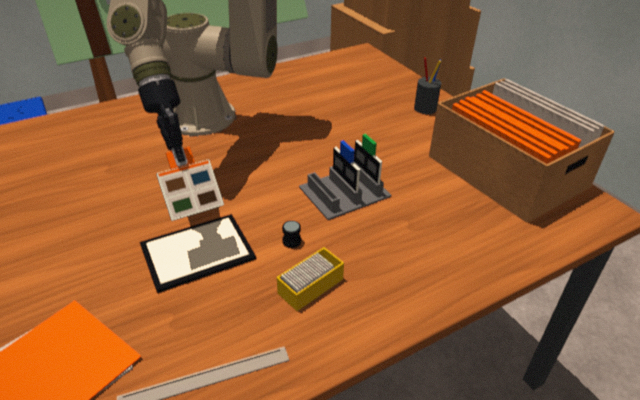

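View pics/side2.png

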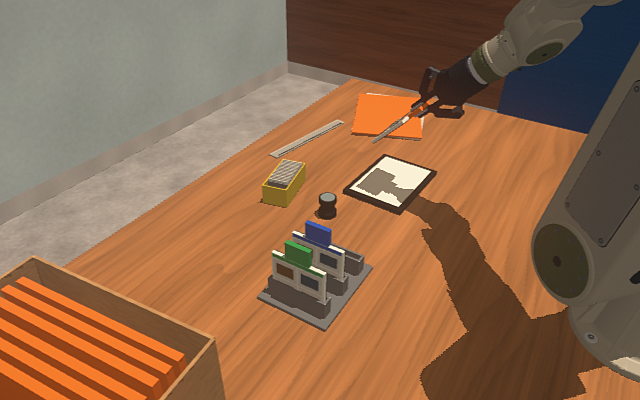

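Nearly there; correct the rest, then measure the panel itself from the scene camera.

Request:
{"name": "apply_moves", "arguments": {"plan": [[0.1,-0.5,0,0,-0.7,-0.5],[0,0,0,0,0,0],[0,0,0,0,0,0],[0,0,0,0,0,0]]}}

```text
t: 8.15
ee_pos: [0.5365, -0.2034, 0.2159]
tool_rot: [0.666, 0.639, 0.265, 0.28]
force: [-0.6, -0.8, -1.2]
grip_width: 0.0089
```

```bash
cat > meas.py <<'E'
import runpy;runpy.run_path('tgt.py')
from h import *
p,d=bot.capture('scene');np.savez('scene3',p=p,d=d);W=cloud('scene',p,d)
import sys; cv2.imwrite(f'pics/scene_{sys.argv[1]}.png',cv2.resize(p[100:300,80:400,::-1],(800,500)))
x,y,z=np.moveaxis(W,-1,0)
m=(abs(x-.571)<.09)&(abs(y+.204)<.075)&(z>.11)&(z<.225)
P=W[m];w=np.ones(len(P),bool)
for _ in range(10):
    c=P[w].mean(0);n=np.linalg.svd(P[w]-c,full_matrices=False)[2][2];n*=np.sign(n[2]);e=(P-c)@n;w=abs(e)<.004
print('plane',w.sum(),len(P),'n',n.round(3),'elev',np.degrees(np.arcsin(n[2])).round(2),'yaw',np.degrees(np.arctan2(n[1],n[0])).round(2))
# in-plane rectangle of plate (exclude tab: keep white/windows below stripe)
u=np.cross([0,0,1],n);u/=np.linalg.norm(u);v=np.cross(n,u)
Q=np.c_[(P[w]-c)@u,(P[w]-c)@v]
hist=Q[:,1]
for lo in np.arange(-.06,.075,.01):
    k=(Q[:,1]>=lo)&(Q[:,1]<lo+.01)
    if k.sum()>2: print(round(lo,3),k.sum(),(np.percentile(Q[k,0],[1,99])*1000).round(1))
k=abs(Q[:,0])<.1
low=Q[:,1]<np.percentile(Q[:,1],1)+.105
r=cv2.minAreaRect((Q[low]*1000).astype(np.float32));print('rect',r)
cc=c+u*r[0][0]/1000+v*r[0][1]/1000-.004*n;print('rect centre world',cc.round(4),'lowest',P[w][:,2].min().round(4))
E
python3 meas.py a
```

```text
t 8.15 p [ 0.5365 -0.2034  0.2159] q [-0.752 -0.145 -0.807  0.252  0.478  1.025] F [-0.6 -0.8 -1.2] w 0.0089
[[ 0.043  0.703  0.71 ]
 [ 0.999 -0.027 -0.035]
 [-0.005  0.711 -0.703]]
shift cm [-0.2   0.11 -0.44] rot deg [ 0.32  0.3  -0.12]
plane 2660 2845 n [ 0.703 -0.028  0.71 ] elev 45.25 yaw -2.27
-0.06 36 [-50.3  53.8]
-0.05 260 [-53.   55.1]
-0.04 256 [-53.2  53.9]
-0.03 270 [-53.7  54.7]
-0.02 261 [-53.   54.2]
-0.01 254 [-52.1  54.7]
0.0 258 [-52.7  53.3]
0.01 256 [-52.5  54.7]
0.02 255 [-52.5  55.1]
0.03 252 [-52.6  55. ]
0.04 237 [-52.8  55.1]
0.05 65 [-23.1  25.9]
rect ((1.0101051330566406, 1.4035263061523438), (106.38524627685547, 110.32258605957031), 89.8098373413086)
rect centre world [ 0.5719 -0.2022  0.1816] lowest 0.145
```

View pics/scene_a.png

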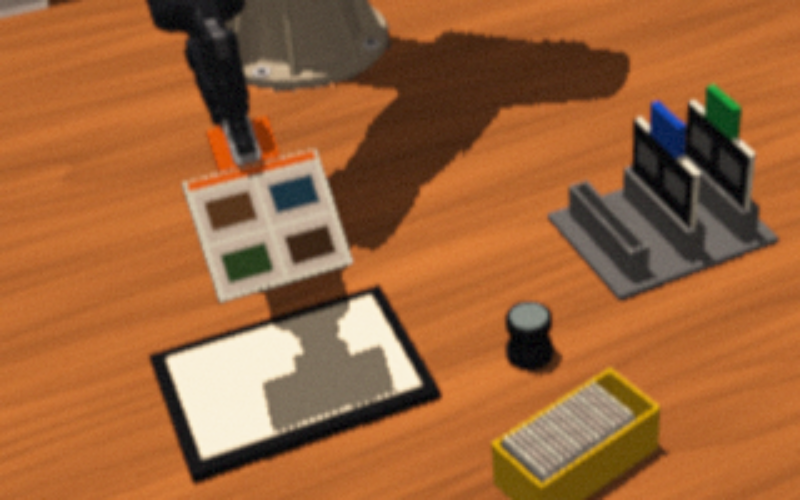

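Request:
{"name": "apply_moves", "arguments": {"plan": [[0,0,0,0,0,0],[0,0,0,0,0,0],[0,0,0,0,0,0],[0,0,0,0,0,0],[0,0,0,0,0,0]]}}

```text
t: 8.7
ee_pos: [0.5365, -0.2035, 0.2164]
tool_rot: [0.666, 0.639, 0.265, 0.28]
force: [0.7, -1.0, -1.2]
grip_width: 0.0089
```

```bash
python3 meas.py b | grep -v '^-\?0\.'; python3 -c "
from station import bot
print(abs(bot.sense()['dq']).max());print(bot.finish_job())"
```

```text
t 8.7 p [ 0.5365 -0.2035  0.2164] q [-0.753 -0.146 -0.807  0.252  0.478  1.025] F [ 0.7 -1.  -1.2] w 0.0089
[[ 0.043  0.702  0.71 ]
 [ 0.999 -0.026 -0.035]
 [-0.006  0.711 -0.703]]
shift cm [-0.2   0.12 -0.48] rot deg [ 0.35  0.33 -0.11]
plane 2682 2851 n [ 0.703 -0.025  0.71 ] elev 45.27 yaw -2.06
rect ((1.0506782531738281, 1.5899391174316406), (106.18226623535156, 110.37368774414062), 89.33538055419922)
rect centre world [ 0.5718 -0.2022  0.1823] lowest 0.1453
0.0014050769163474626
the job is handed in; nothing more can be done
None
```

I drew the orange panel straight up out of its slot and turned it. It is now held by its tab over the light pad, and the job is handed in at about 8.75 s.

The last checks used the scene camera's depth picture just before hand-in:

| What | Measured | Goal |
|---|---|---|
| Tilt of the white front | 45.3° up, facing away from the robot | about 45° |
| Heading of the front | about −2.1° | −2.6° (the pad's measured heading) |
| Plate centre (x, y) | (0.572, −0.202) m | (0.571, −0.204) m (the pad's measured centre) |
| Lowest point of the panel | about 0.145 m above the desk | over 0.10 m |

- **Grip:** the arm is still, with joint speeds of at most 0.0014 rad/s. The fingers hold the tab at an opening of 8.9 mm, slightly under its nominal 10 mm thickness, with a 70 N squeeze.
- **Other things in the scene:** by eye in the pictures, the blue and green panels, the loupe and the slide box are where they were. I did not measure them again afterwards.
- **Small disagreements:** the arm settled about 5 mm higher than I had aimed for, and the heading is about half a degree off square. I left both because they are small.

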